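# Stack the fastener boxes on the sloping rack and swing the keeper over

### The arm

A 6-joint arm with a two-finger parallel gripper is mounted at the origin on the work surface. World frame = base frame: x ahead of the robot, y to its left, z up, the work surface at z = 0. Lengths are in m, angles in rad, forces in N, time in s.
With the tool pointing down it reaches from about 0.35 to 0.975 m from the base axis. Payload 17.4 kg.
Tool frame: the origin (TCP) lies between the finger pads; the fingertips stand tips_ahead ahead of it and the grasp point (between the pads) is the TCP (tips_ahead is the distance from the TCP to the fingertips, in m); z points along the fingers, y is the line along which they close (so a half turn about z gives the same grasp; the last joint's range is limited). The gripper opens to 85 mm and grips with 20 to 120 N. Pads are 22 mm wide; open, the fingers measure 114 mm over their backs; the gripper's body (76 mm by 85 mm) begins 54 mm behind the grasp point. The pads swing forward as they close: fully open they stand 13 mm farther back than shut.
Start: joints at [-1.218, 0.116, 1.442, -0, 1.584, -0.038], TCP at [0.257, -0.624, 0.25] pointing down, gripper open.
Joint ranges: [-2.83, 2.83], [-0.83, 2.19], [0.07, 2.5], [-1.14, 4.28], [0.01, 3], [-2.97, 2.97]. Speed limits (rad/s): [1.89, 1.89, 2.22, 3.14, 3.14, 3.14].

### API

Orientations are given as a unit quaternion [w, x, y, z].
In Python, from rig import goto, line_to, movej, set_gripper, pause, inverse_kinematics, sense, snapshot, PlanningError, close_job, look_for, masks_of, pinpoint, tips_ahead gives the robot as it stands. The module is installed in compiled form; this text tells all that it offers. Calls block until the motion is done:
- goto(position, orientation): joint-space move of the TCP to a pose.
- line_to(position, rotation=None, speed=0.15): straight line of the TCP; rotation=None keeps the orientation; speed is the mean speed in m/s.
- movej(angles): joint-space move.
- set_gripper(opening, grasp_force=None): finger opening in m; grasp_force is the grip in N (None keeps the last); returns when the fingers have stopped.
- pause(seconds).
- inverse_kinematics(position, orientation): joint angles nearest the present ones, or None.
- sense(): the state.
- snapshot(name): name is "scene" or "top"; returns a dict with "pixels" (480x640x3 uint8, red, green, blue), "camera_matrix" (3x3 intrinsics, pixels), "dist_coeffs" ([k1, k2, p1, p2, k3] as OpenCV has them; the pictures are not rectified), "R" (3x3) and "t" (3): a world point X has camera coordinates R X + t. Camera axes: x right, y down, z forward; pixel columns grow to the right and rows downward; lengths in m; the calibration is good to about 2 mm. A picture is of the moment at which its call begins. There is no depth.
A pose or a line that the arm cannot do raises PlanningError and nothing moves.
- close_job(): hands the job in; it is judged then, once.
Trained networks look in the newest picture that a camera, given by its name, has taken for a name from the list of things; names that differ only in an ending like _2 or _b are one class to them, and where a whole thing is asked for, a point or a joint stands for the part that bears it (a point fixed in the world has none). Each returns a list of dicts, best first, with "p" (0 to 1); they miss things now and then, are a little off and sometimes report something else, mostly with a low value. They report only what shows in the picture. A call takes as long as a camera call. They do not tell look-alikes from the thing itself.
- look_for(thing, camera): "box" ([centre column, centre row, width, height] in pixels, round what is visible of it).
- masks_of(thing, camera): "mask" (480x640 bool, what is visible of it) and "box" ([centre column, centre row, width, height] in pixels, round what is visible of it).
- pinpoint(thing, camera): "xy" ([column, row] in pixels: a listed point, or the origin of a listed thing).
The state is a dict: "t": time; "joint_pos": joint angles; "joint_vel": joint speeds; "joint_torque": joint torques, N m; "ee_pos": TCP position; "eef_rot": TCP orientation; "contact_force": force on the tool from outside, world axes, zero at the start; "moment": the same for the moment, N m; "grip_width": finger opening in m; "grasp_force": force on a finger pad.
Only numpy, scipy, OpenCV 4.12 (cv2) and the standard library are available. Lean on these libraries where they do the work, as an engineer would, in place of code of your own. Each camera call takes 0.05 s, during which the arm holds its last target. There are 200 camera calls.

### The job

Stow the two fastener boxes on the sloping rack: swing the steel keeper right out of the way to the side, set the tall box on the rack board so that its base locks fully down over the board's lugs, then set the shallow box on top so that it locks fully down over the lugs of the tall box's lid. Set the boxes down rather than dropping them, and finally swing the keeper back to its stop so that it points straight down the slope over the top box. Leave the hammer, the tin and the hand plane where they are.

Things in the scene. Friction and masses are not known exactly. Their poses are not given: they have to be found in the camera images.
- tall_box: Closed plywood box, the taller one: 110 (x) x 56 (y) x 50 mm to its flat lid top, 0.35 to 0.6 kg. Origin: centre of underside; z out of the lid. Lid: two bar lugs at x = +-32 mm, 18 (x) x 30 (y) x 8 mm high, upper half stepped in 2 mm. Underside: matching recesses 22 x 34 mm, 10 mm deep, mouths bevelled 2 mm: locks over lugs with 2 mm play, either way round. Starts flat on the bench.
- shallow_box: Closed plywood box, the shallower of the two: 110 (x) x 56 (y) x 32 mm to its flat lid top, 0.24 to 0.4 kg. Origin: centre of underside; z out of the lid. Lid: two bar lugs at x = +-32 mm, 18 (x) x 30 (y) x 8 mm high, upper half stepped in 2 mm. Underside: matching recesses 22 x 34 mm, 10 mm deep, mouths bevelled 2 mm: locks over lugs with 2 mm play, either way round. Starts flat on the bench.
- cradle: Fixed sloping wooden board, tilted 27 degrees to face up and towards the robot, 172 mm along x by 100 mm. Origin: middle of its upper face, 50 mm above the bench, midway between its two lugs (like a lid's, x = +-32 mm); x up the slope, y left, z square off the board. A seated tall box has its origin here, long side along x. An 18 mm post at x = 85 mm carries the keeper.
- keeper_pivot (a point): Keeper pivot: on the post's axis (board x = 85 mm, y = 0; axis along the board's z), at the underside of the keeper bar, 93 mm off the board. That is 3 mm above the lugs of the upper box when both boxes are home.
- keeper (a joint): Swing of the keeper in rad about the post. 0 is shut, at its stop: the bar points straight down the slope (board -x) over the stack. Growing values swing it left (to board +y); 1.57 is square to the left, stop at 1.7. Starts at 0 to 0.35 and stays where left (about 1 N at the knob moves it). At 1.2 or more it clears a box being lowered.
- keeper_knob (a point): Middle of the round wooden knob on the keeper, 18 mm across, 26 mm tall (13 mm either side of this point along the board's z), 52 mm from the pivot. It stands on the flat steel keeper bar, 72 mm long, 18 mm wide, 8 mm thick. The knob can be pinched and led round the pivot.
- hammer: Bystander: hammer lying loose on the bench, 260 mm long, origin near its middle; leave alone.
- tin: Bystander: closed steel tin, 70 mm across and 95 mm high, origin at the centre of its underside; leave alone.
- plane: Bystander: wooden hand plane, 150 by 50 mm and about 70 mm high, origin at the centre of its underside, x along it; leave alone.
Not all that is in view belongs to the job. What is shaped like the shallow_box but blue is not meant. Leave any orange look-alike of the tall_box alone.

How it is judged:
On the way, in this order (a step that is already met when the one before it is completed fails the run):
1. the keeper is swung aside (value of joint keeper above 1 rad), for 0.1 s.
2. the tall box sits fully down over the board's lugs, let go (x of tall_box in the frame of cradle between -0.004 and 0.004 m and y of tall_box in the frame of cradle between -0.004 and 0.004 m and z of tall_box in the frame of cradle between -0.003 and 0.003 m and angle between the x axis of tall_box and the x axis of cradle, either way round below 0.12 rad and angle between the z axis of tall_box and the z axis of cradle, either way round below 0.06 rad and contact force between the fingers and tall_box below 0.3 N), for 0.2 s.
3. the shallow box sits fully down over the tall box's lid lugs, let go (x of tall_box in the frame of cradle between -0.004 and 0.004 m and y of tall_box in the frame of cradle between -0.004 and 0.004 m and z of tall_box in the frame of cradle between -0.003 and 0.003 m and angle between the x axis of tall_box and the x axis of cradle, either way round below 0.12 rad and angle between the z axis of tall_box and the z axis of cradle, either way round below 0.06 rad and x of shallow_box in the frame of tall_box between -0.004 and 0.004 m and y of shallow_box in the frame of tall_box between -0.004 and 0.004 m and z of shallow_box in the frame of tall_box between 0.047 and 0.053 m and angle between the x axis of shallow_box and the x axis of tall_box, either way round below 0.12 rad and angle between the z axis of shallow_box and the z axis of tall_box, either way round below 0.06 rad and contact force between the fingers and shallow_box below 0.3 N), for 0.2 s.
4. the keeper is swung back over the stack (value of joint keeper below 0.15 rad), for 0.2 s.
At the end, for the whole second after the job is handed in: The tall box is home on the rack board and the shallow box home on the tall box (each within 4 mm sideways, 3 mm in height, 0.06 rad in tilt and 0.12 rad in turn, either way round), the keeper is shut over them (within 0.15 rad of its stop), and all is at rest (x of tall_box in the frame of cradle between -0.004 and 0.004 m and y of tall_box in the frame of cradle between -0.004 and 0.004 m and z of tall_box in the frame of cradle between -0.003 and 0.003 m and angle between the x axis of tall_box and the x axis of cradle, either way round below 0.12 rad and angle between the z axis of tall_box and the z axis of cradle, either way round below 0.06 rad and x of shallow_box in the frame of tall_box between -0.004 and 0.004 m and y of shallow_box in the frame of tall_box between -0.004 and 0.004 m and z of shallow_box in the frame of tall_box between 0.047 and 0.053 m and angle between the x axis of shallow_box and the x axis of tall_box, either way round below 0.12 rad and angle between the z axis of shallow_box and the z axis of tall_box, either way round below 0.06 rad and value of joint keeper below 0.15 rad and linear speed of each of tall_box, shallow_box below 0.02 m/s); the robot touches nothing.
It fails at once if a box is dropped onto the rack (let go and falling faster than 0.5 m/s) ((distance between tall_box and cradle below 0.15 m and linear speed of tall_box above 0.5 m/s and contact force between the fingers and tall_box below 0.3 N) or (distance between shallow_box and cradle below 0.15 m and linear speed of shallow_box above 0.5 m/s and contact force between the fingers and shallow_box below 0.3 N)).
It fails at once if the tin, plane or hammer is shifted more than 30 mm (distance of any of tin, plane, hammer from where it was at the start of the episode above 0.03 m).
It also fails if it takes over 72 s, if anything falls off the work surface, if the arm or the gripper's body presses on something with over 40 N, if the wrist force passes 120 N, or if a joint passes its speed limit or range.

## Working session

There is one attempt and no reset: what is moved stays moved. The work goes in short steps, each a Python script; the robot and the scene stay as the last script left them, time stands still between calls to the robot, and variables do not carry over. Pictures are saved under pics/ and viewed, at most 10 in all, crops included, and the job is handed in when it is done.

```bash
mkdir -p pics; ls; cat > h.py <<'E'
import numpy as np, cv2
from rig import *
from scipy.spatial.transform import Rotation as R
E
python3 - <<'E'
from h import *
import pickle
out={}
for c in ("scene","top"):
    s=snapshot(c); out[c]=s
    cv2.imwrite(f"pics/{c}0.png",s["pixels"][:,:,::-1])
    print(c,s["camera_matrix"].tolist(),s["dist_coeffs"],"pos",(-np.array(s["R"]).T@s["t"]).round(3),np.array(s["R"]).round(3).tolist())
    for n in ("tall_box","shallow_box","cradle","keeper_pivot","keeper_knob","keeper","hammer","tin","plane"):
        print(n,[(np.round(d["box"]).tolist(),round(d["p"],2)) for d in look_for(n,c)][:4],[(np.round(d["xy"],1).tolist(),round(d["p"],2)) for d in pinpoint(n,c)][:4])
pickle.dump(out,open("s0.pkl","wb"))
print(sense(),tips_ahead)
E
```

```text
pics
scene [[440.3733824347406, 0.0, 321.6702516260726], [0.0, 440.3733824347406, 245.58594178020195], [0.0, 0.0, 1.0]] [0.0287936 0.        0.        0.        0.       ] pos [1.013 0.711 0.806] [[-0.847, 0.531, -0.001], [0.321, 0.511, -0.797], [-0.423, -0.676, -0.604]]
tall_box [([386.0, 303.0, 34.0, 53.0], 0.72), ([412.0, 347.0, 55.0, 53.0], 0.59)] [([411.4, 354.2], 0.86), ([386.4, 304.4], 0.55)]
shallow_box [([336.0, 263.0, 38.0, 32.0], 0.91), ([351.0, 215.0, 28.0, 26.0], 0.85), ([309.0, 230.0, 38.0, 21.0], 0.78), ([287.0, 276.0, 73.0, 62.0], 0.41)] [([339.7, 266.7], 0.97), ([306.9, 235.7], 0.88), ([350.6, 221.3], 0.75)]
cradle [([284.0, 276.0, 73.0, 59.0], 0.59)] [([291.9, 285.7], 0.65)]
keeper_pivot [([289.0, 251.0, 33.0, 16.0], 0.59)] [([279.1, 255.0], 0.8)]
keeper_knob [([290.0, 253.0, 36.0, 13.0], 0.83)] [([300.1, 248.8], 0.66), ([231.5, 253.4], 0.35)]Traceback (most recent call last):
  File "<stdin>", line 9, in <module>
ValueError: it knows: cradle, hammer, keeper_knob, keeper_pivot, plane, shallow_box, tall_box, tin
```

```bash
python3 - <<'E'
from h import *
import pickle
out={}
for c in ("scene","top"):
    s=snapshot(c); out[c]=s
    cv2.imwrite(f"pics/{c}0.png",s["pixels"][:,:,::-1])
    if c=="top": print(c,s["camera_matrix"].tolist(),s["dist_coeffs"],"pos",(-np.array(s["R"]).T@s["t"]).round(3),np.array(s["R"]).round(3).tolist())
    for n in ("tall_box","shallow_box","cradle","keeper_pivot","keeper_knob","hammer","tin","plane"):
        if c=="scene" and n in ("tall_box","shallow_box","cradle","keeper_pivot","keeper_knob"): continue
        print(n,[(np.round(d["box"]).tolist(),round(d["p"],2)) for d in look_for(n,c)][:4],[(np.round(d["xy"],1).tolist(),round(d["p"],2)) for d in pinpoint(n,c)][:4])
pickle.dump(out,open("s0.pkl","wb"))
print(sense(),tips_ahead)
E
```

```text
hammer [([362.0, 421.0, 68.0, 119.0], 0.62)] []
tin [([230.0, 241.0, 32.0, 36.0], 0.56)] []
plane [([275.0, 202.0, 34.0, 33.0], 0.77)] [([273.4, 208.9], 0.68)]
top [[470.30779362597434, 0.0, 322.1706132200538], [0.0, 470.30779362597434, 227.7824385818507], [0.0, 0.0, 1.0]] [-0.09468732  0.          0.          0.          0.        ] pos [ 0.451 -0.035  1.11 ] [[0.008, -1.0, 0.0], [-0.998, -0.008, -0.068], [0.068, 0.0, -0.998]]
tall_box [([194.0, 243.0, 35.0, 54.0], 0.88)] [([194.5, 239.1], 0.75), ([254.9, 255.2], 0.66)]
shallow_box [([422.0, 330.0, 57.0, 39.0], 0.96), ([345.0, 255.0, 44.0, 48.0], 0.79), ([420.0, 255.0, 45.0, 50.0], 0.58), ([506.0, 255.0, 52.0, 68.0], 0.35)] [([415.5, 329.0], 0.89), ([418.0, 256.6], 0.86), ([345.9, 255.7], 0.8)]
cradle [([320.0, 168.0, 53.0, 81.0], 0.58)] [([320.8, 177.3], 0.77), ([315.7, 176.4], 0.37)]
keeper_pivot [([317.0, 165.0, 16.0, 44.0], 0.68)] [([319.0, 150.8], 0.94)]
keeper_knob [([318.0, 168.0, 17.0, 42.0], 0.87)] [([314.4, 179.3], 0.86)]
hammer [([169.0, 145.0, 107.0, 58.0], 0.87)] [([172.4, 151.4], 0.97)]
tin [([440.0, 154.0, 30.0, 37.0], 0.75)] [([435.0, 159.3], 0.66)]
plane [([506.0, 252.0, 54.0, 68.0], 0.63), ([317.0, 168.0, 17.0, 41.0], 0.51)] [([502.1, 251.3], 0.93)]
{'t': 1.8, 'joint_pos': array([-1.21777322e+00,  1.16014684e-01,  1.44161097e+00,  1.88887837e-05,
        1.58399005e+00, -3.77631185e-02]), 'joint_vel': array([ 0.0004143 , -0.00067882,  0.00204914,  0.0005208 , -0.00042385,
        0.0001654 ]), 'joint_torque': array([-6.22824191e-04, -7.31722713e+01, -6.32636547e+01, -1.05401245e-04,
        6.44133706e-04,  3.94079257e-05]), 'ee_pos': array([ 0.25713967, -0.62410968,  0.25028642]), 'eef_rot': array([-1.28622643e-05,  9.80971397e-01,  1.94152304e-01,  7.51768192e-06]), 'contact_force': array([-0.79496001, -1.25109122,  0.57995153]), 'moment': array([ 0.02742157, -0.00777227,  0.01060094]), 'grasp_force': 0.0, 'grip_width': 0.08532374842589494} 0.019
```

View pics/scene0.png

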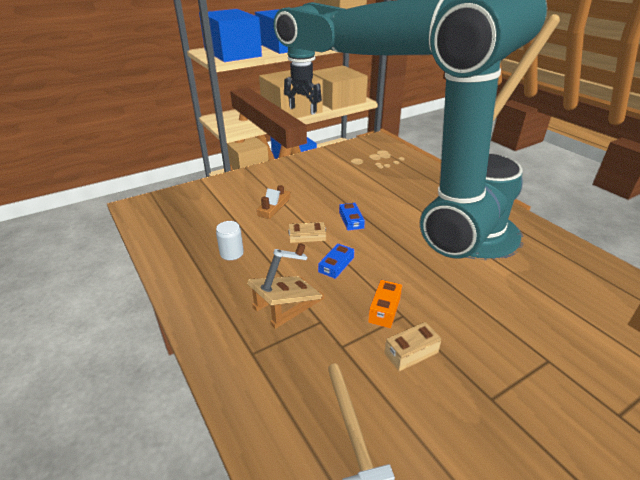

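View pics/top0.png

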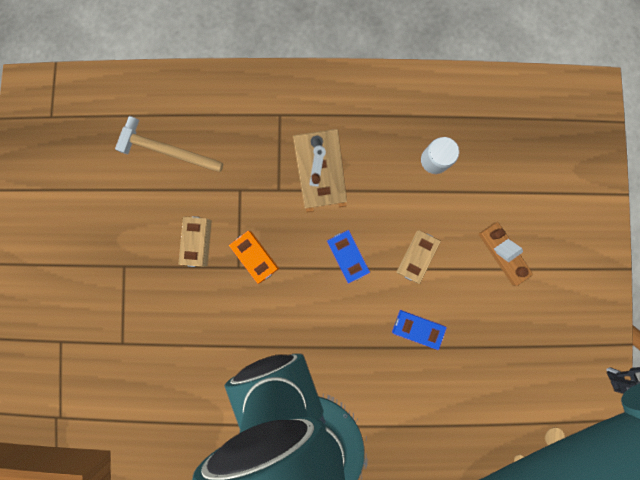

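The scene has two tall boxes: plywood at scene (413,347) / top (194,242), and orange at scene (386,303) / top (254,257). It has three shallow ones: plywood at scene (308,232) / top (419,256), and blue at top (348,256) and (419,329). The plywood pair fits the description, since blue and orange are excluded. I'll confirm that in one crop and measure the lid lugs.

```bash
cat >> h.py <<'E'
from scipy.optimize import least_squares
TILT=np.radians(27)
def proj(s,X):
    return cv2.projectPoints(np.asarray(X,float).reshape(-1,3),cv2.Rodrigues(np.array(s["R"]))[0],np.array(s["t"],float),np.array(s["camera_matrix"]),np.array(s["dist_coeffs"]))[0].reshape(-1,2)
def lug(cx,z0):
    return np.array([[cx+sx*a,sy*b,z0+z] for a,b,z in((9,15,0),(9,15,4),(7,13,4),(7,13,8)) for sx in(1,-1) for sy in(1,-1)])/[1,1,1]*1e-3 if abs(cx)>1 else None
def hullc(uv):
    m=cv2.moments(cv2.convexHull(uv.astype(np.float32))); return np.array([m["m10"],m["m01"]])/m["m00"]
def box_pose(p): return R.from_euler("z",p[2]), np.array([p[0],p[1],0])
def cradle_pose(p): return R.from_euler("z",p[2])*R.from_euler("y",-TILT), np.array([p[0],p[1],.05])
def fit(obs,z0,pose,p0):   # obs: list of (snap, sign, uv); z0 lid height in mm
    def res(p):
        r,t=pose(p); return np.concatenate([hullc(proj(s,r.apply(lug(32*k,z0))+t))-uv for s,k,uv in obs])
    o=least_squares(res,p0,x_scale=[.01,.01,.1]); return o.x,o.fun.reshape(-1,2)
def blobs(s,c0,c1,r0,r1,amin=25):
    hsv=cv2.cvtColor(s["pixels"],cv2.COLOR_RGB2HSV).astype(int)
    m=((hsv[:,:,2]<130)&(hsv[:,:,1]>110)&((hsv[:,:,0]<18)|(hsv[:,:,0]>170))).astype(np.uint8)
    n,l,st,ce=cv2.connectedComponentsWithStats(m[r0:r1,c0:c1])
    return [(ce[i]+[c0,r0],int(st[i,4])) for i in range(1,n) if st[i,4]>=amin]
E
python3 - <<'E'
from h import *
import pickle
S=pickle.load(open("s0.pkl","rb"))
for n,c,b in (("tall","scene",(385,442,318,370)),("shallow","scene",(286,330,215,246)),("cradle","scene",(245,330,240,302)),
  ("tall","top",(176,212,213,272)),("shallow","top",(395,445,228,288)),("cradle","top",(290,350,125,212))):
    print(n,c,[(x.round(1).tolist(),a) for x,a in blobs(S[c],*b,amin=15)])
a=S["top"]["pixels"][110:350,170:450,::-1]; b=S["scene"]["pixels"][205:375,240:450,::-1]
a=cv2.resize(a,(400,343),interpolation=2); b=cv2.resize(b,(400,324),interpolation=2)
b=np.vstack([b,np.zeros((19,400,3),np.uint8)])
cv2.imwrite("pics/crop0.png",np.hstack([a,b]))
E
```

```text
tall scene [([396.6, 319.2], 16), ([408.8, 321.9], 25), ([424.9, 332.1], 84), ([401.8, 342.6], 92)]
shallow scene [([296.3, 227.2], 32), ([317.0, 226.1], 35), ([300.7, 244.3], 15)]
cradle scene [([261.1, 251.9], 47), ([300.0, 248.5], 77), ([300.6, 284.4], 56), ([282.4, 285.7], 61), ([254.2, 295.7], 33)]
tall top [([193.2, 227.1], 92), ([190.5, 255.1], 97), ([193.4, 267.1], 91)]
shallow top [([425.5, 244.2], 95), ([413.4, 269.0], 91), ([435.5, 268.6], 36)]
cradle top [([324.3, 164.0], 29), ([315.7, 178.3], 64), ([323.5, 190.9], 101), ([295.0, 190.0], 33)]
```

View pics/crop0.png

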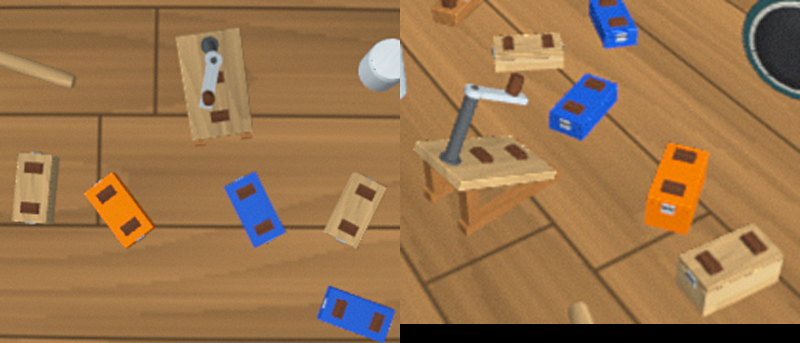

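The crop confirms it: the plywood tall box is far left at top (194,242), the plywood shallow box right of centre at (419,256), and the keeper is nearly shut. Next I'll fit the poses.

```bash
python3 - <<'E'
from h import *
import pickle
S=pickle.load(open("s0.pkl","rb")); s,t=S["scene"],S["top"]; A=np.array
T,rt=fit([(s,1,A([401.8,342.6])),(s,-1,A([424.9,332.1])),(t,1,A([193.2,227.1])),(t,-1,A([190.5,255.1]))],50,box_pose,[.45,.25,0])
H,rh=fit([(s,1,A([296.3,227.2])),(s,-1,A([317,226.1])),(t,1,A([425.5,244.2])),(t,-1,A([413.4,269]))],32,box_pose,[.4,-.25,-.4])
C,rc=fit([(s,1,A([282.4,285.7])),(s,-1,A([300.6,284.4])),(t,-1,A([323.5,190.9]))],0,cradle_pose,[.6,0,0.1])
for n,p,r in(("tall",T,rt),("shal",H,rh),("cradle",C,rc)): print(n,p.round(4),r.round(1).tolist())
rr,tt=cradle_pose(C)
kp=lambda a:rr.apply([.085-.052*np.cos(a),.052*np.sin(a),.114])+tt
f=lambda a:np.concatenate([proj(s,kp(a[0]))[0]-[300,248.5],proj(t,kp(a[0]))[0]-[315.7,178.3]])
o=least_squares(f,[.2]); print("keeper",o.x,o.fun.round(1))
print("pivot",proj(t,rr.apply([.085,0,.093])+tt),proj(s,rr.apply([.085,0,.093])+tt))
np.savez("poses.npz",T=T,H=H,C=C,a=o.x[0])
E
```

```text
tall [ 0.491   0.2612 -0.0762] [[-0.2, -0.3], [0.1, -0.1], [-0.2, -0.2], [-0.3, -0.1]]
shal [ 0.4607 -0.2581 -0.3693] [[-0.1, 0.5], [-0.3, -0.6], [-1.3, -0.9], [0.9, 0.3]]
cradle [ 0.6386 -0.0335  0.1001] [[-0.7, -0.7], [0.2, -0.2], [-0.3, -0.0]]
keeper [0.28830723] [-0.5  0.2  0.  -0.5]
pivot [[320.5261786  150.62546009]] [[276.92488515 252.95101466]]
```

```bash
cat >> h.py <<'E'
def wxyz(r):
    q=r.as_quat(); return [q[3],q[0],q[1],q[2]]
def P(k): return np.load("poses.npz")[k]
def frame(x,base):   # tool orientation: z = -base z, tool x along given base-frame vector
    x=np.array(x,float); z=np.array([0,0,-1.]); return base*R.from_matrix(np.c_[x,np.cross(z,x),z])
def knob(a,z=.124):
    r,t=cradle_pose(P("C")); return r.apply([.085-.052*np.cos(a),.052*np.sin(a),z])+t, wxyz(frame([-np.cos(a),np.sin(a),0],r))
E
python3 - <<'E'
from h import *
a0=float(P("a"))
for a in (a0,1.0,1.55): print(inverse_kinematics(*knob(a)))
goto(*knob(a0,.19)); set_gripper(.045)
line_to(*knob(a0),speed=.1)
set_gripper(.021,20); s=sense(); print(s["t"],s["grip_width"],s["contact_force"],s["grasp_force"])
for a in np.linspace(a0,1.55,8)[1:]: line_to(*knob(a),speed=.08)
s=sense(); print(s["t"],s["contact_force"])
set_gripper(.045); line_to(*knob(1.55,.2),speed=.2)
im=snapshot("top"); sc=snapshot("scene"); print(sense()["t"])
import pickle; pickle.dump({"top":im,"scene":sc},open("s1.pkl","wb"))
cv2.imwrite("pics/k1.png",np.hstack([cv2.resize(i["pixels"][r:r+140,c:c+140,::-1],(400,400)) for i,r,c in((im,90,250),(sc,190,220))]))
E
```

```text
[-0.12041251 -0.24798887  1.9561958   0.12023512  0.97536009 -1.5472853 ]
[-0.05598052 -0.21785662  1.91500645  0.08509134  0.97981189 -0.75759203]
[-0.03351804 -0.170997    1.85477903  0.07234359  0.99138485 -0.17966004]
5.8667 0.020942854928833857 [-0.0224774  -0.25827109  0.59810431] 0.0
8.2 [ 0.42418818 -0.02825609  0.4782323 ]
9.1917
```

View pics/k1.png

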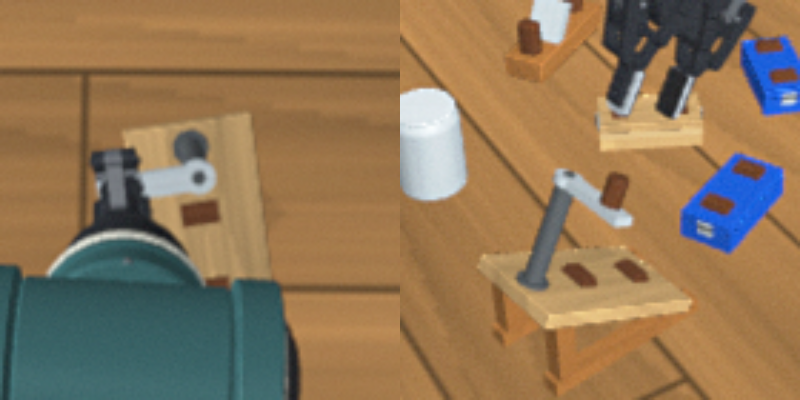

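The keeper now stands square to the left, clear of the stack. In the crop's top view the bar runs left from the post, and both board lugs show. Next I'll grasp the tall box and re-measure the cradle with the arm out of the way.

```bash
cat >> h.py <<'E'
def ab(k,z,w=None):   # tool over a bench box at TCP height z
    p=P(k); r,t=box_pose(p); return t+[0,0,z], wxyz(frame([-1,0,0],r))
def ac(z,dx=0,dy=0):  # tool over the cradle, TCP z above the board
    r,t=cradle_pose(P("C")); return r.apply([dx,dy,z])+t, wxyz(frame([-1,0,0],r))
E
python3 - <<'E'
from h import *
import pickle
goto(*ab("T",.14)); set_gripper(.075)
line_to(*ab("T",.032),speed=.12)
print(sense()["contact_force"])
set_gripper(.04,60); s=sense(); print(s["t"],s["grip_width"],s["grasp_force"])
im=snapshot("top"); sc=snapshot("scene")
pickle.dump({"top":im,"scene":sc},open("s2.pkl","wb"))
bt=blobs(im,290,350,125,212,15); bs=blobs(sc,245,330,240,302,15)
for b in(bt,bs): print([(x.round(1).tolist(),a) for x,a in b])
print([(x.round(1).tolist(),a) for x,a in blobs(sc,385,442,318,370,15)],[(x.round(1).tolist(),a) for x,a in blobs(im,395,445,228,288,15)],[(x.round(1).tolist(),a) for x,a in blobs(sc,286,330,215,246,15)])
E
```

```text
[0.00986171 0.13400993 0.97001577]
12.1083 0.05532759541193214 65.13413429260254
[([293.8, 157.9], 64), ([319.6, 164.1], 97), ([323.5, 190.8], 95), ([295.0, 190.0], 32)]
[([261.2, 252.0], 43), ([294.8, 256.1], 90), ([300.6, 284.3], 54), ([282.4, 285.7], 62), ([254.2, 295.7], 33)]
[([401.7, 342.6], 90)] [([425.5, 244.2], 87), ([413.4, 269.0], 89), ([435.7, 268.5], 35)] [([296.4, 227.4], 31), ([316.9, 226.1], 34)]
```

```bash
python3 - <<'E'
from h import *
import pickle
S=pickle.load(open("s2.pkl","rb")); s,t=S["scene"],S["top"]; A=np.array
C,rc=fit([(s,1,A([282.4,285.7])),(s,-1,A([300.6,284.3])),(t,1,A([319.6,164.1])),(t,-1,A([323.5,190.8]))],0,cradle_pose,[.6,0,0.1])
print(C.round(4),rc.round(1).tolist())
d=dict(np.load("poses.npz")); d["C"]=C; np.savez("poses.npz",**d)
rr,tt=cradle_pose(C)
kp=lambda a:rr.apply([.085-.052*np.cos(a),.052*np.sin(a),.114])+tt
f=lambda a:np.concatenate([proj(s,kp(a[0]))[0]-[294.8,256.1],proj(t,kp(a[0]))[0]-[293.8,157.9]])
o=least_squares(f,[1.5]); print("keeper",o.x,o.fun.round(1))
line_to(ab("T",.2)[0],speed=.2)
goto(*ac(.032+.10))
line_to(*ac(.032+.025),speed=.12)
st=sense(); print(st["t"],st["contact_force"],st["grip_width"])
im=snapshot("top"); sc=snapshot("scene")
pickle.dump({"top":im,"scene":sc},open("s3.pkl","wb"))
for k in(1,-1): print(proj(sc,rr.apply([.032*k,0,.079])+tt),proj(im,rr.apply([.032*k,0,.079])+tt))
print([(x.round(1).tolist(),a) for x,a in blobs(sc,245,345,230,302,15)])
print([(x.round(1).tolist(),a) for x,a in blobs(im,290,350,125,212,15)])
cv2.imwrite("pics/p1.png",np.hstack([cv2.resize(i["pixels"][r:r+140,c:c+140,::-1],(400,400)) for i,r,c in((im,90,250),(sc,190,220))]))
E
```

```text
[ 0.6388 -0.0317  0.1009] [[-0.4, -0.3], [0.4, 0.3], [0.5, -0.2], [-1.1, -0.0]]
keeper [1.47304666] [-0.1  0.4  0.5 -0. ]
15.1667 [-0.47133817  0.12500047 -4.80123875] 0.055483652771571905
[[292.26646294 258.85453889]] [[321.48470429 173.58229016]]
[[311.2627329 259.1058549]] [[323.96704416 202.15027462]]
[([256.2, 246.0], 51), ([341.2, 248.8], 26), ([294.8, 256.3], 88), ([330.7, 260.9], 37), ([282.2, 285.8], 57), ([302.3, 286.1], 26), ([254.2, 295.9], 32)]
[([293.7, 157.9], 65), ([321.2, 173.3], 107)]
```

View pics/p1.png

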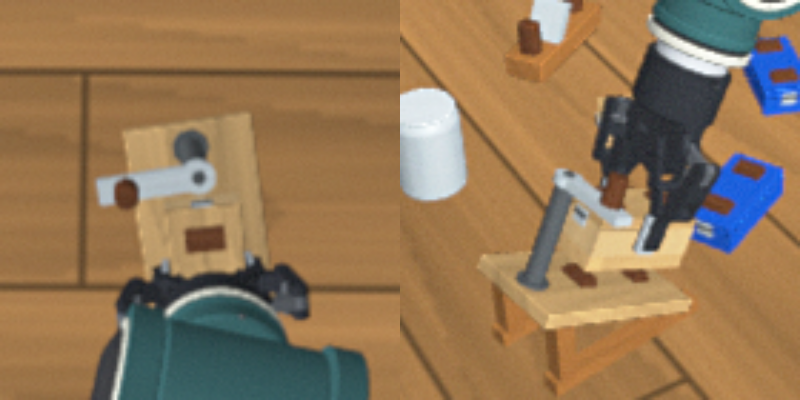

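The tall box hangs square over the lugs. In the top view its upper lug is at (321.2,173.3), against (321.5,173.6) expected, so I'm lowering it in small steps while watching the force.

```bash
cat >> h.py <<'E'
def lower(z1,z0,base_off,dx=0,dy=0,fmax=12,step=.003):
    r,_=cradle_pose(P("C")); f0=np.array(sense()["contact_force"]); z=z1
    while z>z0+1e-6:
        z=max(z-step,z0); line_to(*ac(z+base_off,dx,dy),speed=.04)
        f=r.inv().apply(np.array(sense()["contact_force"])-f0)
        if np.linalg.norm(f)>2: print(round(z,4),f.round(1))
        if np.linalg.norm(f)>fmax: break
    return z
E
python3 - <<'E'
from h import *
z=lower(.025,-.001,.032); s=sense(); print(z,s["t"],s["contact_force"],s["ee_pos"]-ac(z+.032)[0])
E
```

```text
0.001 [-2.7 -2.4 10.8]
-0.001 [-14.7  -5.5  39.6]
-0.001 17.5167 [-30.18392036  -8.28666139  23.21674571] [ 6.42593733e-05 -5.50142679e-04  1.87186323e-03]
```

The force only rose at z≈1 mm. Resting on the lug tops would have shown contact at about 8 mm, so the box is home. I'll release it, check, and fetch the shallow box.

```bash
python3 - <<'E'
from h import *
import pickle
line_to(*ac(.033),speed=.05); set_gripper(.068); 
print(sense()["t"],sense()["contact_force"])
line_to(*ac(.16),speed=.2)
goto(*ab("H",.14)); 
im=snapshot("top"); sc=snapshot("scene"); pickle.dump({"top":im,"scene":sc},open("s4.pkl","wb"))
bt=blobs(im,290,350,125,212,15); bs=blobs(sc,245,330,230,302,15)
print(sense()["t"]); 
for b in(bt,bs): print([(x.round(1).tolist(),a) for x,a in b])
rr,tt=cradle_pose(P("C"))
for k in(1,-1): print(hullc(proj(im,rr.apply(lug(32*k,50))+tt)),hullc(proj(sc,rr.apply(lug(32*k,50))+tt)))
cv2.imwrite("pics/p2.png",np.hstack([cv2.resize(i["pixels"][r:r+140,c:c+140,::-1],(400,400)) for i,r,c in((im,90,250),(sc,190,220))]))
E
```

```text
18.05 [ 0.24897737  0.22138396 -0.29144716]
19.9167
[([293.7, 157.9], 66), ([322.0, 170.8], 102), ([295.0, 190.0], 32), ([324.6, 198.7], 100)]
[([253.2, 242.4], 37), ([294.8, 256.2], 89), ([266.6, 258.6], 20), ([288.5, 268.0], 47), ([307.8, 267.6], 58), ([254.2, 295.7], 33)]
[320.97891715 170.02039457] [288.75180692 268.00489242]
[323.41293558 197.97715207] [307.76908324 267.87503188]
```

View pics/p2.png

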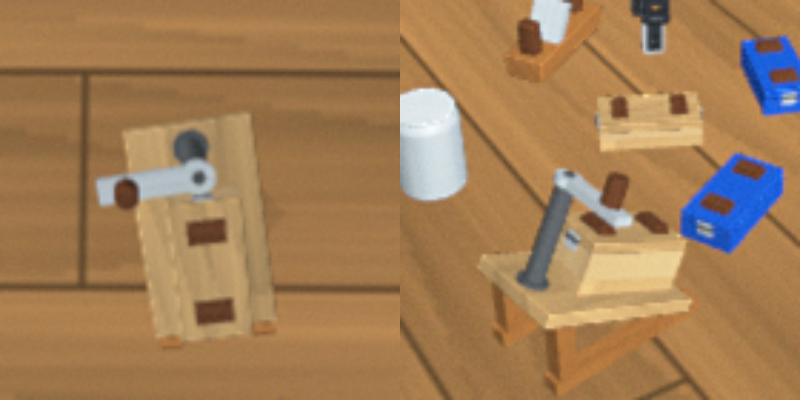

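The tall box is home: both lid lugs are within about 1 px of prediction in both views. I'll refine the tall lid pose and the shallow yaw from top-view lugs, then grasp and carry.

```bash
python3 - <<'E'
from h import *
import pickle
S=pickle.load(open("s4.pkl","rb")); s,t=S["scene"],S["top"]; A=np.array
H2,r2=fit([(t,1,A([425.5,244.2])),(t,-1,A([413.4,269]))],32,box_pose,P("H")); print("H",P("H").round(4),H2.round(4),r2.round(1).tolist())
L,rl=fit([(s,1,A([288.5,268])),(s,-1,A([307.8,267.6])),(t,1,A([322,170.8])),(t,-1,A([324.6,198.7]))],50,cradle_pose,P("C"))
r,tt=cradle_pose(P("C")); off=r.inv().apply([L[0]-P("C")[0],L[1]-P("C")[1],0]); print("L",L.round(4),off.round(4),rl.round(1).tolist())
H=P("H").copy(); H[:2]=(H[:2]+H2[:2])/2; H[2]=.25*H[2]+.75*H2[2]
d=dict(np.load("poses.npz")); d["H"]=H; d["off"]=off; np.savez("poses.npz",**d); print(H)
line_to(*ab("H",.10)); set_gripper(.078); line_to(*ab("H",.024),speed=.1); f=sense()["contact_force"]
set_gripper(.04,60); q=sense(); print(q["t"],f,q["grip_width"],q["grasp_force"])
line_to(ab("H",.22)[0],speed=.2)
goto(*ac(.05+.024+.11))
line_to(*ac(.05+.024+.025),speed=.12)
im=snapshot("top"); sc=snapshot("scene"); pickle.dump({"top":im,"scene":sc},open("s5.pkl","wb")); q=sense(); print(q["t"],q["contact_force"])
for k in(1,-1): print(hullc(proj(im,r.apply(lug(32*k,107))+tt)),hullc(proj(sc,r.apply(lug(32*k,107))+tt)))
print([(x.round(1).tolist(),a) for x,a in blobs(im,290,350,125,230,15)],[(x.round(1).tolist(),a) for x,a in blobs(sc,245,345,210,302,15)])
cv2.imwrite("pics/p3.png",np.hstack([cv2.resize(i["pixels"][r:r+140,c:c+140,::-1],(400,400)) for i,r,c in((im,90,250),(sc,190,220))]))
E
```

```text
H [ 0.4607 -0.2581 -0.3693] [ 0.4607 -0.2581 -0.3693] [[-1.3, -0.9], [0.9, 0.3]]
L [ 0.6377 -0.0339  0.1008] [-0.0012 -0.0021  0.0006] [[0.2, -0.7], [-0.1, -0.4], [0.0, -0.3], [-0.2, -0.2]]
[ 0.46066053 -0.25810197 -0.36930057]
21.8583 [0.05436073 0.0172928  0.30086802] 0.05593847395777453 62.387077398598194
24.8917 [-0.67017791  0.1334625  -1.98894606]
[322.10354088 177.73508318] [296.68800816 247.52596539]
[324.64035583 207.0103638 ] [315.68396639 248.23987228]
[([293.7, 157.9], 63), ([323.4, 177.7], 116), ([295.0, 190.0], 32)] [([257.5, 247.5], 56), ([295.2, 252.5], 138), ([341.2, 248.8], 26), ([331.5, 261.2], 30), ([288.5, 268.0], 47), ([308.8, 268.9], 34), ([254.3, 295.9], 32)]
```

View pics/p3.png

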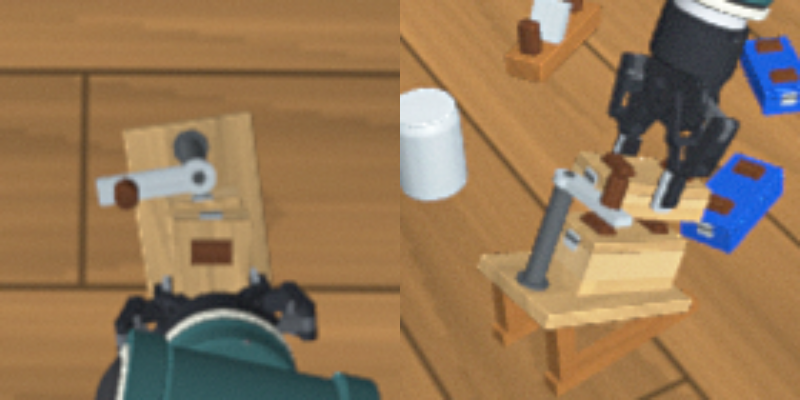

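The fits' numeric gradients were too coarse (float32 hull), so I'm refitting with a proper step. I'll also compare the held box's upper lug with the seated lid in the same camera.

```bash
sed -i 's/x_scale=\[.01,.01,.1\])/diff_step=1e-3,x_scale=[.01,.01,.1])/; s/astype(np.float32))); return/astype(np.float32))); return/' h.py
python3 - <<'E'
from h import *
import pickle
A=np.array; S=pickle.load(open("s2.pkl","rb")); s,t=S["scene"],S["top"]
def show(n,x): print(n,x[0].round(4),x[1].round(1).tolist()); return x[0]
C=show("C",fit([(s,1,A([282.4,285.7])),(s,-1,A([300.6,284.3])),(t,1,A([319.6,164.1])),(t,-1,A([323.5,190.8]))],0,cradle_pose,[.6,.01,0.13]))
Ct=show("C top",fit([(t,1,A([319.6,164.1])),(t,-1,A([323.5,190.8]))],0,cradle_pose,C))
L=show("L",fit([(s,1,A([288.5,268])),(s,-1,A([307.8,267.6])),(t,1,A([322,170.8])),(t,-1,A([324.6,198.7]))],50,cradle_pose,C))
Lt=show("L top",fit([(t,1,A([322,170.8])),(t,-1,A([324.6,198.7]))],50,cradle_pose,C))
Ls=show("L scene",fit([(s,1,A([288.5,268])),(s,-1,A([307.8,267.6]))],50,cradle_pose,C))
H=show("H",fit([(t,1,A([425.5,244.2])),(t,-1,A([413.4,269]))],32,box_pose,P("H")))
T=show("T",fit([(t,1,A([193.2,227.1])),(t,-1,A([190.5,255.1]))],50,box_pose,P("T")))
r,tt=cradle_pose(Lt)
print("held expected over lid (top)",hullc(proj(t,r.apply(lug(32,107))+tt)),"seen 323.4 177.7")
st=sense(); print("tcp", st["ee_pos"])
E
```

```text
C [ 0.6386 -0.0321  0.1612] [[-0.0, -0.1], [-0.0, -0.2], [-0.1, -0.0], [-0.1, -0.0]]
C top [ 0.6386 -0.0323  0.1635] [[0.0, 0.0], [-0.0, -0.0]]
L [ 0.6377 -0.0336  0.1046] [[0.3, -0.6], [-0.1, -0.3], [-0.1, -0.2], [-0.2, -0.2]]
L top [ 0.6372 -0.0339  0.1084] [[-0.0, -0.0], [0.0, 0.0]]
L scene [ 0.6388 -0.0323  0.0991] [[0.1, -0.1], [-0.1, 0.2]]
H [ 0.4599 -0.2585 -0.46  ] [[0.0, -0.1], [-0.0, 0.1]]
T [ 0.4907  0.2607 -0.0723] [[0.0, -0.1], [-0.0, 0.1]]
held expected over lid (top) [323.27378802 178.53700703] seen 323.4 177.7
tcp [ 0.59428839 -0.03634179  0.13930927]
```

```bash
python3 - <<'E'
from h import *
import pickle
def orient(s,c0,c1,r0,r1):
    hsv=cv2.cvtColor(s["pixels"],cv2.COLOR_RGB2HSV).astype(float)
    w=np.clip((170-hsv[:,:,2])/80,0,1)[r0:r1,c0:c1]; m=cv2.moments(w)
    return round(.5*np.arctan2(2*m["mu11"],m["mu20"]-m["mu02"]),3), round(m["m10"]/m["m00"]+c0,2), round(m["m01"]/m["m00"]+r0,2)
def model(s,pose,z0):
    r,t=cradle_pose(pose); m=cv2.moments(cv2.convexHull(proj(s,r.apply(lug(32,z0))+t).astype(np.float32)))
    return round(.5*np.arctan2(2*m["mu11"],m["mu20"]-m["mu02"]),3)
L=[.6377,-.0336,.105]; C=[.6386,-.0321,.161]; O=[.6388,-.0317,.1009]
S=[pickle.load(open(f"s{i}.pkl","rb"))["top"] for i in range(6)]
print("cradle lug",orient(S[2],309,331,157,171),model(S[2],C,0))
print("held tall",orient(S[3],310,333,166,181),model(S[3],O,75))
print("seated tall",orient(S[4],311,333,164,178),model(S[4],L,50))
for y in(.1,.02): print("held shallow",orient(S[5],312,335,170,185),model(S[5],[.6388,-.0317,y],107))
E
```

```text
cradle lug (np.float64(-0.171), 319.79, 164.16) -0.156
held tall (np.float64(-0.112), 321.29, 173.32) -0.095
seated tall (np.float64(-0.142), 321.79, 170.8) -0.099
held shallow (np.float64(0.001), 323.49, 177.77) -0.094
held shallow (np.float64(0.001), 323.49, 177.77) -0.012
```

The shallow box sits about −0.09 rad skewed in the jaws, as its lug orientation in the top view shows. I'll turn the tool to compensate, check again, then lower.

```bash
cat >> h.py <<'E'
SK=.088
def ac(z,dx=0,dy=0):
    r,t=cradle_pose(P("L")); return r.apply([dx,dy,z])+t, wxyz(frame([-np.cos(SK),-np.sin(SK),0],r))
E
cat > st.py <<'E'
from h import *
import pickle
d=dict(np.load("poses.npz")); d["C"]=np.array([.6386,-.0321,.161]); d["L"]=np.array([.6377,-.0336,.108]); np.savez("poses.npz",**d)
line_to(*ac(.099),speed=.05)
im=snapshot("top"); sc=snapshot("scene"); pickle.dump({"top":im,"scene":sc},open("s6.pkl","wb"))
r,t=cradle_pose([.6372,-.0339,.1084])
print("top expected over lid",hullc(proj(im,r.apply(lug(32,107))+t)),[(x.round(1).tolist(),a) for x,a in blobs(im,305,345,160,230,15)])
hsv=cv2.cvtColor(im["pixels"],cv2.COLOR_RGB2HSV).astype(float); m=cv2.moments(np.clip((170-hsv[:,:,2])/80,0,1)[170:185,312:335])
print("orient",.5*np.arctan2(2*m["mu11"],m["mu20"]-m["mu02"]),sense()["t"])
E
python3 st.py
```

```text
top expected over lid [323.27111569 178.52625688] [([323.2, 178.5], 116)]
orient -0.10692288114745678 25.2417
```

The upper lug is now at (323.2,178.5), against (323.3,178.5) expected, with orientation −0.107. That's a match, so I'm lowering.

```bash
python3 - <<'E'
from h import *
z=lower(.075,.049,.024); s=sense(); print(z,s["t"],s["contact_force"],s["grip_width"])
E
```

```text
0.051 [1.1 0.4 2.3]
0.049 [ 0.8 -1.  10.6]
0.049 27.4917 [-3.6980477  -1.90343019  6.54319828] 0.05538232519587224
```

```bash
python3 - <<'E'
from h import *
import pickle
line_to(*ac(.0745),speed=.05); set_gripper(.068); line_to(*ac(.2),speed=.2)
rr,tt=cradle_pose(P("C"))
S=pickle.load(open("s4.pkl","rb")); s,t=S["scene"],S["top"]
kp=lambda a:rr.apply([.085-.052*np.cos(a),.052*np.sin(a),.114])+tt
f=lambda a:np.concatenate([proj(s,kp(a[0]))[0]-[294.8,256.1],proj(t,kp(a[0]))[0]-[293.8,157.9]])
o=least_squares(f,[1.5]); print("keeper",o.x,o.fun.round(1))
d=dict(np.load("poses.npz")); d["a"]=o.x[0]; np.savez("poses.npz",**d)
goto(*knob(o.x[0],.2)); 
goto([.45,.15,.35],knob(o.x[0])[1])
im=snapshot("top"); sc=snapshot("scene"); pickle.dump({"top":im,"scene":sc},open("s7.pkl","wb"))
bt=[(x.round(1).tolist(),a) for x,a in blobs(im,290,350,125,230,15)];print(bt,[(x.round(1).tolist(),a) for x,a in blobs(sc,245,345,220,302,15)])
r,t2=cradle_pose(P("L"))
for k in(1,-1): print(hullc(proj(im,r.apply(lug(32*k,82))+t2)),hullc(proj(sc,r.apply(lug(32*k,82))+t2)))
print(sense()["t"])
cv2.imwrite("pics/p4.png",np.hstack([cv2.resize(i["pixels"][r:r+140,c:c+140,::-1],(400,400)) for i,r,c in((im,90,250),(sc,190,220))]))
E
```

```text
keeper [1.54488702] [ 0.2  0.  -0.1 -0.1]
[([293.7, 158.0], 66), ([322.2, 175.9], 113), ([295.1, 190.0], 32), ([326.0, 204.2], 109)] [([311.6, 230.2], 16), ([257.9, 248.2], 58), ([341.1, 248.8], 27), ([294.5, 256.0], 103), ([312.1, 256.2], 51), ([330.7, 260.9], 37), ([254.3, 296.0], 33)]
[322.55124184 174.78730165] [293.17763474 255.99922485]
[325.20707809 203.44253381] [312.05614688 256.28199345]
31.3333
```

View pics/p4.png

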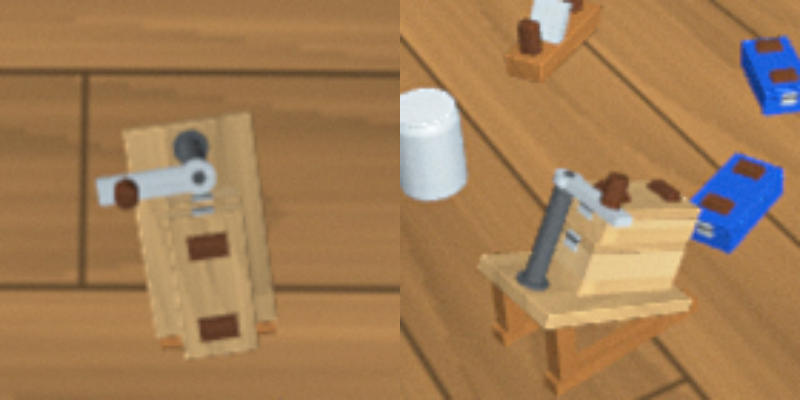

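Both boxes are stacked and home: the lid lugs at top (322.2,175.9) and (326.0,204.2) are within about 1 px of prediction. Next I'll swing the keeper shut.

```bash
python3 - <<'E'
from h import *
import pickle
a0=float(P("a"))
goto(*knob(a0,.2)); set_gripper(.045); line_to(*knob(a0),speed=.1); set_gripper(.021,20)
f0=np.array(sense()["contact_force"])
for a in list(np.linspace(a0,.1,9)[1:])+[.05,.02,0,-.02,-.04]:
    line_to(*knob(a),speed=.08); f=np.linalg.norm(sense()["contact_force"]-f0)
    if f>8: break
print(a,f,sense()["t"])
set_gripper(.045); line_to(*knob(a,.2),speed=.2)
goto([.42,.25,.35],knob(.8)[1])
im=snapshot("top"); sc=snapshot("scene"); print(sense()["t"])
bt=[(x.round(1).tolist(),n) for x,n in blobs(im,290,350,125,230,15)];print(bt,[(x.round(1).tolist(),n) for x,n in blobs(sc,245,345,220,302,15)])
rr,tt=cradle_pose(P("C"))
for a in(0,.1): X=rr.apply([.085-.052*np.cos(a),.052*np.sin(a),.114])+tt; print(a,proj(im,X),proj(sc,X))
cv2.imwrite("pics/p5.png",np.hstack([cv2.resize(i["pixels"][r:r+140,c:c+140,::-1],(400,400)) for i,r,c in((im,90,250),(sc,190,220))]))
E
```

```text
-0.04 4.664510284525529 37.775
40.2333
[([322.7, 177.5], 92), ([295.0, 190.0], 33), ([326.1, 204.2], 106)] [([314.0, 232.4], 25), ([257.8, 248.0], 64), ([296.5, 245.6], 74), ([341.2, 248.8], 26), ([312.2, 256.3], 54), ([295.7, 258.3], 31), ([330.6, 260.9], 38), ([254.2, 295.6], 35)]
0 [[323.02631628 178.02729789]] [[296.52077552 245.79270657]]
0.1 [[320.47966946 178.29199351]] [[297.80001404 246.77419728]]
```

View pics/p5.png

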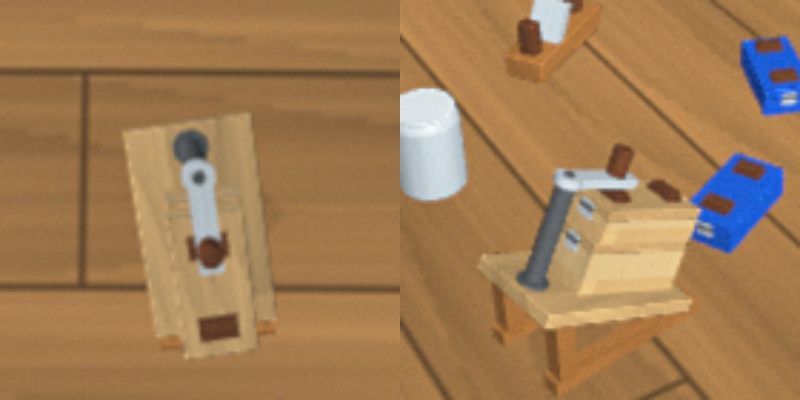

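The keeper is at its stop: the knob is at scene (296.5,245.6), against (296.5,245.8) predicted for 0 rad. The boxes haven't moved and the robot is clear, so I'm handing in.

```bash
python3 -c "
from rig import *
print(close_job())"
```

```text
the job is handed in; nothing more can be done
None
```

I handed the job in at about 40 s of robot time: both boxes are locked down on the rack, the keeper is shut at its stop over them, and the arm never went near the hammer, tin or plane; the verdict wasn't shown to me.

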